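Clamp the dapping block in the screw jig

ROBOT

A 6-joint arm with a two-finger parallel gripper is mounted at the origin on a cart in front of the work surface, level with it; the furniture and walls round the work are solid. World frame = base frame: x ahead of the robot, y to its left, z up, the work surface at z = 0. Lengths are in mm, angles in rad, forces in N, time in s.
With the tool pointing down it reaches from about 275 to 775 mm from the base axis. Payload 14.6 kg.
Tool frame: the origin (TCP) lies midway between the tips of the shut fingers; the grasp point (between the pads) lies 19 mm behind it; z points along the fingers, y is the line along which they close (so a half turn about z gives the same grasp; the last joint's range is limited). The gripper opens to 85 mm and grips with 20 to 120 N. Pads are 22 mm wide; open, the fingers measure 114 mm over their backs; the gripper's body (76 mm by 85 mm) begins 54 mm behind the grasp point. The pads swing forward as they close: fully open they stand 13 mm farther back than shut.
Start: joints at [1.095, 0.263, -0.048, 1.259, 0, 1.415], TCP at [165.551, 498.218, 231.278] pointing down, gripper open.
Joint ranges: [-2.65, 2.65], [-0.89, 1.7], [-1.18, 1.37], [-2.13, 2.11], [-1.35, 1.29], [-3.14, 3.14]. Speed limits (rad/s): [1.89, 1.89, 2.57, 2.79, 3.14, 3.14].

INTERFACE

Orientations are given as a unit quaternion [x, y, z, w].
In Python, from plant import manip gives the robot as it stands.
- The arm moves only by the tool drive_tool, never from a script. Its argument "steps" is a list that holds one entry, the list of rows, each a list of 6 numbers: the shift along the tool's x, y, z in m, then the turn, a rotation vector about the tool's x, y, z in degrees. A call has 1 to 5 rows; each row is the pose to reach, as a shift and turn from the pose commanded when the call began, along the tool's axes at that moment; what a row does not reach only later rows make up. A row lasts 1/8 s, in which the tool goes at most 62.5 mm and 10.7 degrees, less where a joint would pass 70% of its speed; a pose out of reach is approached as far as the arm can. A call with a gripper value outside its range is refused whole. "jaw" is the opening, from 0 (shut) to 1 (fully open), set as the call begins (left out, the last holds). The fingers move at their own pace and stop on an object; "grip_force" is the grip in N (left out, the last holds). Time passes only in rows, so rows that repeat a pose let the fingers close. It gives the time, the measured TCP pose, the force, the opening and the grip force at its end, in the units of the state.
- manip.observe(): the state, without advancing time (a new reading comes with each control period).
- manip.get_image(name): name is "scene" or "top" or "wrist"; returns the picture (420x560x3 uint8, red, green, blue); there is no depth.
- manip.camera_info(name): a dict with "mtx" (3x3 intrinsics, pixels), "xyz" and "orientation" of the camera in the world. Camera axes: x right, y up, looking along -z (the intrinsics and any distortion apply to the point x, -y, -z); pixel columns grow to the right and rows downward; lengths in mm; the calibration is good to about 2 mm. A picture is of the moment at which its call begins: read the wrist's pose just before it. camera_info takes no time and is no camera call; for the wrist camera it gives the pose at the moment of the call.
- manip.job_done(): hands the job in; it is judged then, once.
The state is a dict: "t": time; "q": joint angles; "joint_vel": joint speeds; "joint_torque": joint torques, N m; "tcp_pos": TCP position; "tool_rot": TCP orientation; "ft_force": force on the tool from outside, world axes, zero at the start; "ft_torque": the same for the moment, N m; "width": opening from 0.0 (shut) to 1.0 (fully open); "finger_force": force on a finger pad.
Only numpy, scipy, OpenCV 4.12 (cv2) and the standard library are available. Lean on these libraries where they do the work, as an engineer would, in place of code of your own. Each camera call takes 0.05 s, during which the arm holds its last target. There are 200 camera calls.

TASK

Stand the dapping block (the steel cube with round hollows) on the bed of the clamping jig, between the fixed fence and the movable jaw. Then screw the jig's T-bar screw home, clockwise seen from above, until it stops tight with the jaw pressing the block against the fence, and let go.

Things in the scene. Friction and masses are not known exactly. Their poses are not given: they have to be found in the camera images.
- block_center (a point): Centre of the dapping block: a dark steel cube, 46 mm a side, with round hollows in its faces, standing on the counter; its axes run along its edges. Mass 0.58 to 0.87 kg. It may be clamped by either pair of its upright faces. Cardboard boxes (up to 0.16 m tall on the left, 0.23 m on the right) and papers lie at the back and middle of the counter: carry it clear of them.
- jig_seat (a point): On the bed of the fixed jig (8 mm above the counter), under the centre of the clamped block. x: level, from the fence across the bed to the jaw and screw; y: along the fence and jaw faces; z up. Steel fence 24 mm tall, face at x = -23 mm. Open jaw face at x = +34 to +38 mm: 11 to 15 mm of play, middle of the opening near x = +6. Bed open at both y ends. Base plate: x -40 to +106, y +-48 mm.
- knob_grip (a point): Centre of the screw's T-bar, on the upright screw axis, 78 mm up. Bar 56 mm (point x) x 12 mm (y) x 24 mm (z), free beside and 16 mm below its centre. Clockwise from above tightens: jaw closes 14 mm per rad, the bar keeps its height and stays where left (friction 0.17 N m). Starts 1.02 to 1.27 rad short of parallel to the jaw face (seat y), meets the block 0.2 short, dead stop (tight) at parallel.
- jig_jaw: Steel jaw, 60 mm wide (y), 24 tall, 12 thick, moved along the seat's x only by the screw; springs behind it (3 N per mm) give 3 mm when tight. Origin: middle of its clamping face, 20 mm above the counter; axes as the seat's. Behind it a steel boss (seat x 65 to 99 mm, y +-28 mm, top 44 mm above the counter) carries the screw at seat x = +82 mm.
Things that resemble listed ones, but are neither listed nor needed, are in the scene too. There is more than one size of the part that bears block_center; the job needs the larger.

How it is judged:
By the outcome, as a careful person would: the job done as asked, in the order asked, and still so for the second after the job is handed in, with the robot touching nothing.
It also fails if it takes over 51 s, if anything falls off the work surface, if the arm or the gripper's body presses on something with over 40 N, if the wrist force passes 120 N, or if a joint passes its speed limit or range.

## Working session

There is one attempt and no reset: what is moved stays moved. The work goes in short steps, Python scripts to look and compute and a tool call to move; the robot and the scene stay as the last step left them, time stands still between calls to the robot, and variables do not carry over. Pictures are saved under pics/ and viewed, at most 10 in all, crops included, and the job is handed in when it is done.

Besides the shell and the picture viewer there is one more tool, called after "Emit:" by a JSON object that holds its "method" and its "body", one argument or row to a line. drive_tool: Moves the arm, as the interface text tells. Its arguments: {"type":"object","properties":{"steps":{"type":"array","items":{"type":"array","items":{"type":"array","items":{"type":"number"}}}},"jaw":{"type":"number"},"grip_force":{"type":"number"}},"required":["steps"]}

```bash
mkdir -p pics; ls; python3 - <<'E'
from plant import manip
import cv2,numpy as np
for n in ("scene","top"):
    im=manip.get_image(n); cv2.imwrite(f"pics/{n}0.png",im[:,:,::-1])
    c=manip.camera_info(n); print(n,{k:np.round(v,3).tolist() if not isinstance(v,str) else v for k,v in c.items()})
o=manip.observe(); print(o)
E
```

```text
pics
scene {'mtx': [[412.801, 0.0, 281.977], [0.0, 412.801, 208.998], [0.0, 0.0, 1.0]], 'xyz': [4.015, -691.456, 930.396], 'orientation': [0.365, -0.11, -0.244, 0.892]}
top {'mtx': [[432.365, 0.0, 284.036], [0.0, 432.365, 204.606], [0.0, 0.0, 1.0]], 'xyz': [349.116, 24.377, 1626.517], 'orientation': [0.017, -0.023, -0.698, 0.715]}
{'t': 0.1, 'q': array([ 1.09468888e+00,  2.63493844e-01, -4.88254662e-02,  1.25937490e+00,
       -3.69188862e-05,  1.41547369e+00]), 'joint_vel': array([ 0.00024347, -0.00126623,  0.0023502 , -0.00117728, -0.00087001,
        0.0009316 ]), 'joint_torque': array([ 6.90075103e-03, -6.38578176e+01,  3.85061252e+01,  1.00198310e-02,
        7.14546195e-05,  2.18093140e-05]), 'tcp_pos': array([165.46545258, 498.01729595, 230.88107113]), 'tool_rot': array([ 1.59705562e-01,  9.87164592e-01, -4.32485776e-04, -1.21848166e-04]), 'ft_force': array([-0.33533447,  0.31212173, -0.48029867]), 'ft_torque': array([-0.04207779, -0.00579919, -0.05505232]), 'finger_force': 0.0, 'width': 1.0004142823066378}
```

View pics/top0.png

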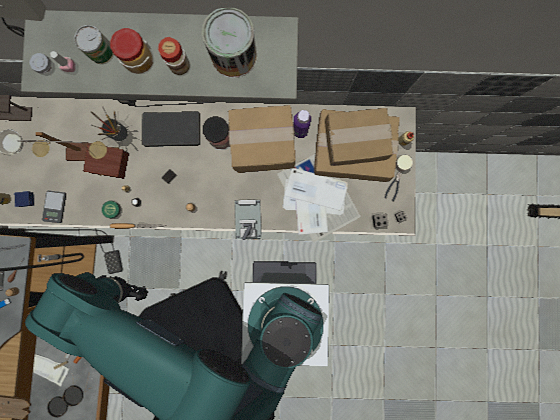

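View pics/scene0.png

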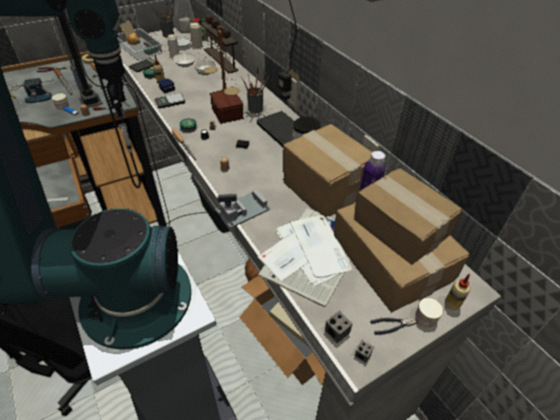

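The top view shows two dark cubes, at (380,220) and (400,216), and a dark flat square at (169,176). The jig is at (247,218). In the scene view the cubes are at (338,325) and (365,350). I take the larger cube, top (380,220). Next I confirm it in a crop and measure.

```bash
cat > h.py <<'E'
import numpy as np,cv2
from plant import manip
from scipy.spatial.transform import Rotation as R
def ray(c,uv):
    d=np.linalg.inv(c["mtx"])@np.array([uv[0],uv[1],1.]); d=np.array([d[0],-d[1],-d[2]])
    return np.array(c["xyz"]),R.from_quat(c["orientation"]).apply(d)
def onz(c,uv,z):
    o,d=ray(c,uv); return o+d*(z-o[2])/d[2]
def proj(c,p):
    v=R.from_quat(c["orientation"]).inv().apply(np.array(p)-np.array(c["xyz"])); v=np.array([v[0],-v[1],-v[2]])
    w=np.array(c["mtx"])@v; return w[:2]/w[2]
E
python3 - <<'E'
from h import *
t=cv2.imread("pics/top0.png"); s=cv2.imread("pics/scene0.png")
a=cv2.resize(t[190:245,225:285],None,fx=5,fy=5,interpolation=2)
b=cv2.resize(t[195:245,360:420],None,fx=5,fy=5,interpolation=2)
c=cv2.resize(s[180:235,210:270],None,fx=5,fy=5,interpolation=2)
d=cv2.resize(s[305:365,320:380],None,fx=5,fy=5,interpolation=2)
H=300
f=lambda x:cv2.copyMakeBorder(x,0,H-x.shape[0],0,0,0)
cv2.imwrite("pics/c1.png",np.vstack([np.hstack([f(a),f(b)]),np.hstack([f(c),f(d)])]))
ct=manip.camera_info("top"); print("dist",ct.keys())
print(onz(ct,(380,220.5),46),onz(ct,(400,216),30),onz(ct,(247,218),30))
E
```

```text
dist dict_keys(['mtx', 'xyz', 'orientation'])
[ 389.5762431  -339.18599084   46.        ] [ 408.43548282 -416.81854602   30.        ] [387.2645418  148.71843558  30.        ]
```

View pics/c1.png

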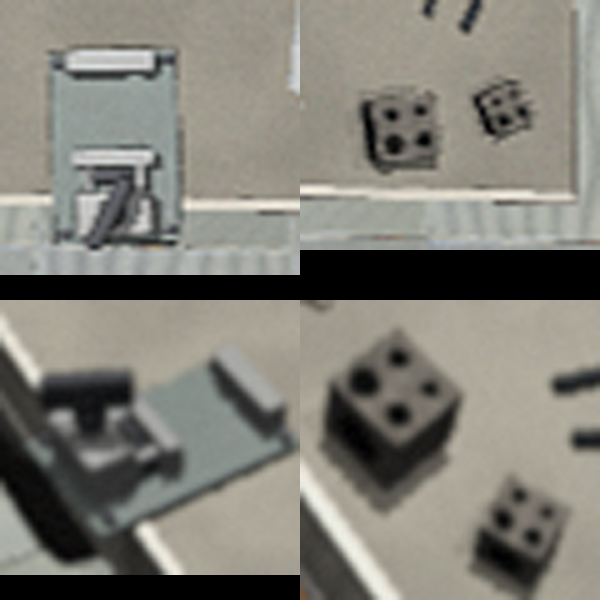

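The crop shows the jig with its fence on the far side (+x) and its screw on the near side. The larger cube at left, top (380,220), is the block; the one at (400,216) is the smaller size. I'll drive over it now.

Emit:
{"method": "drive_tool", "body": {
  "steps": [
    [[-0.054,-0.028,-0.004,0,0,-3.7],[-0.108,-0.056,-0.008,0,0,-7.4],[-0.162,-0.084,-0.012,0,0,-11],[-0.216,-0.112,-0.016,0,0,-14.7],[-0.27,-0.14,-0.02,0,0,-18.4]]
  ]
}}

```text
t: 0.72
tcp_pos: [378.6, 278.5, 251.3]
tool_rot: [-0.001, 1.0, -0.0, -0.0]
ft_force: [1.2, 1.9, -0.8]
width: 0.999
finger_force: 0.0
```

Emit:
{"method": "drive_tool", "body": {
  "steps": [
    [[0,-0.05,0,0,0,0],[0,-0.1,0,0,0,0],[0,-0.13,0,0,0,0],[0,-0.13,0,0,0,0]]
  ]
}}

```text
t: 1.23
tcp_pos: [377.6, 148.8, 251.3]
tool_rot: [0.001, 1.0, -0.0, -0.0]
ft_force: [0.2, 0.7, 0.4]
width: 1.001
finger_force: 0.0
```

```bash
python3 - <<'E'
from h import *
import json
c=manip.camera_info("wrist"); im=manip.get_image("wrist"); cv2.imwrite("pics/w1.png",im[:,:,::-1])
json.dump({k:np.array(v).tolist() for k,v in c.items()},open("w1.json","w")); print(c, manip.observe()["tcp_pos"])
E
```

```text
{'mtx': array([[330.0308678 ,   0.        , 277.76527072],
       [  0.        , 330.0308678 , 210.33276849],
       [  0.        ,   0.        ,   1.        ]]), 'xyz': array([305.91614248, 148.58647097, 393.81518868]), 'orientation': array([-0.10003441, -0.10058281,  0.69908196,  0.70082853])} [377.68187592 149.74741691 251.26700934]
```

View pics/w1.png

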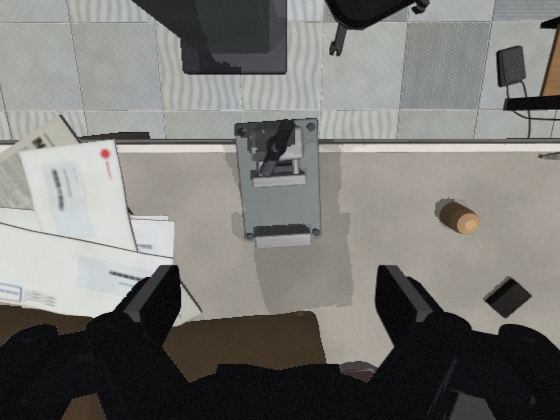

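The wrist view shows the jig upright at about (280,180): plate corners near (236,122) and (317,118) down to (323,240) and (244,243), fence at the bottom (283,240), jaw (279,181) and T-bar (276,147). I measure the plate, fence and jaw, and work out the approach to the block.

```bash
python3 - <<'E'
from h import *
import json
c=json.load(open("w1.json")); im=cv2.imread("pics/w1.png")
x0,y0=225,105; cr=im[y0:255,x0:335]
cv2.imwrite("pics/c2.png",cv2.resize(cr,None,fx=5,fy=5,interpolation=cv2.INTER_CUBIC))
hsv=cv2.cvtColor(cr,cv2.COLOR_BGR2HSV)
for p in [(250,215),(300,215),(280,240),(280,182),(340,200)]: print(p,hsv[p[1]-y0,p[0]-x0] if p[0]<335 else cv2.cvtColor(im,cv2.COLOR_BGR2HSV)[p[1],p[0]])
m=((hsv[...,0]>70)&(hsv[...,0]<110)&(hsv[...,1]>18)&(hsv[...,2]>80)).astype('uint8')
n,l,s,_=cv2.connectedComponentsWithStats(m); k=1+np.argmax(s[1:,4]); ys,xs=np.where(l==k)
P=np.array([onz(c,(x+x0,y+y0),8)[:2] for x,y in zip(xs,ys)],np.float32)
print("plate",s[k],cv2.minAreaRect(P),cv2.boxPoints(cv2.minAreaRect(P)).round(1).tolist())
E
```

```text
(250, 215) [ 90  13 133]
(300, 215) [ 85  11 135]
(280, 240) [130   5 156]
(280, 182) [120   3 160]
(340, 200) [ 21  20 162]
plate [25 73  1  2  2] ((379.44073486328125, 115.9580078125), (1.2006301879882812, 0.0), 178.51290893554688) [[380.0, 115.9000015258789], [380.0, 115.9000015258789], [378.79998779296875, 116.0], [378.79998779296875, 116.0]]
```

View pics/c2.png

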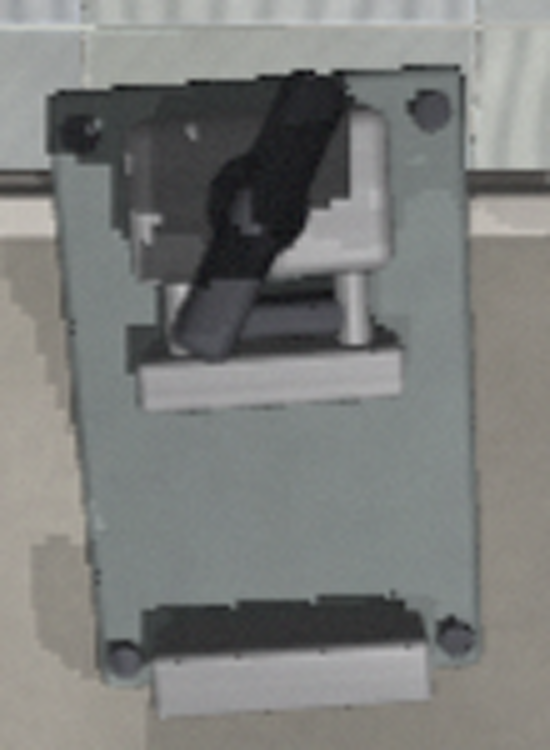

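Emit:
{"method": "drive_tool", "body": {
  "steps": [
    [[0,-0.06,0,0,0,0],[0,-0.12,0,0,0,0],[0,-0.18,0,0,0,0],[0,-0.24,0,0,0,0],[0,-0.3,0,0,0,0]]
  ]
}}

```text
t: 1.9
tcp_pos: [378.0, -151.1, 251.3]
tool_rot: [-0.001, 1.0, 0.0, 0.0]
ft_force: [1.8, 0.6, -0.2]
width: 0.999
finger_force: 0.0
```

Emit:
{"method": "drive_tool", "body": {
  "steps": [
    [[0,-0.06,0,0,0,0],[0,-0.12,0,0,0,0],[0,-0.18,0,0,0,0],[0,-0.19,0,0,0,0],[0,-0.19,0,0,0,0]]
  ]
}}

```text
t: 2.52
tcp_pos: [378.3, -339.3, 250.8]
tool_rot: [-0.0, 1.0, 0.001, -0.0]
ft_force: [-0.7, 0.1, 0.0]
width: 1.001
finger_force: 0.0
```

```bash
python3 - <<'E'
from h import *
import json
c=manip.camera_info("wrist"); im=manip.get_image("wrist")[:,:,::-1].copy(); cv2.imwrite("pics/w2.png",im)
json.dump({k:np.array(v).tolist() for k,v in c.items()},open("w2.json","w")); o=manip.observe(); print(o["tcp_pos"],o["tool_rot"])
u=proj(c,[389,-339,46]); print(u); x,y=int(u[0])-55,int(u[1])-55
x=max(x,0);y=max(y,0);print(x,y)
cv2.imwrite("pics/c3.png",cv2.resize(im[y:y+110,x:x+110],None,fx=5,fy=5,interpolation=cv2.INTER_CUBIC))
E
```

```text
[ 378.32607998 -338.62103987  251.05259084] [-6.16746301e-04  9.99999711e-01  4.15196915e-04 -1.57095189e-04]
[277.83518772 193.22646442]
222 138
```

View pics/c3.png

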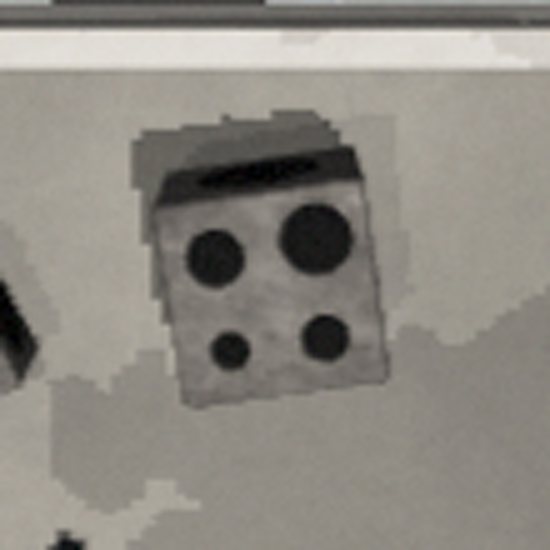

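The crop shows the block's top corners at about (157,208), (360,182), (387,380) and (185,406). The jig crop gives the fence's inner top edge at (150,660)–(428,640), the jaw's face edge at (147,410)–(403,390), and the T-bar ends at (200,355) and (315,78).

```bash
python3 - <<'E'
from h import *
import json
def show(j,off,pts,z,n):
    c=json.load(open(j)); P=np.array([onz(c,(p[0]/5+off[0],p[1]/5+off[1]),z) for p in pts])[:,:2]
    d=np.diff(np.vstack([P,P[:1]]),axis=0); print(n,P.round(1).tolist(),"mean",P.mean(0).round(1),"len",np.hypot(*d.T).round(1),"ang",np.degrees(np.arctan2(d[:,1],d[:,0])).round(1)); return P
show("w2.json",(222,138),[(157,208),(360,182),(387,380),(185,406)],46,"block")
o=(225,105)
show("w1.json",o,[(49,97),(461,70),(481,660),(103,685)],8,"plate")
show("w1.json",o,[(150,660),(428,640)],32,"fence face")
show("w1.json",o,[(160,717),(430,697)],32,"fence back")
show("w1.json",o,[(147,410),(403,390)],32,"jaw face")
show("w1.json",o,[(200,350),(318,88)],90,"bar ends")
show("w1.json",o,[(260,210)],90,"bar hub")
E
```

```text
block [[374.1, -365.1], [368.5, -321.8], [412.5, -315.3], [418.5, -359.8]] mean [ 393.4 -340.5] len [43.6 44.5 44.9 44.7] ang [  97.4    8.5  -82.3 -173.2]
plate [[317.4, 100.4], [311.7, 193.4], [453.6, 202.9], [460.1, 108.4]] mean [385.7 151.3] len [ 93.2 142.3  94.7 142.9] ang [  93.5    3.8  -86.1 -176.8]
fence face [[444.2, 122.0], [439.4, 187.0]] mean [441.8 154.5] len [65.1 65.1] ang [ 94.2 -85.8]
fence back [[458.6, 124.1], [453.7, 187.8]] mean [456.2 155.9] len [63.9 63.9] ang [ 94.4 -85.6]
jaw face [[384.5, 122.7], [380.1, 179.9]] mean [382.3 151.3] len [57.4 57.4] ang [ 94.4 -85.6]
bar ends [[360.6, 136.9], [313.5, 158.6]] mean [337.  147.7] len [51.8 51.8] ang [155.3 -24.7]
bar hub [[334.9, 148.2]] mean [334.9 148.2] len [0.] ang [0.]
```

Emit:
{"method": "drive_tool", "body": {
  "steps": [
    [[-0.015,-0.0015,0.04,0,0,-7.9],[-0.015,-0.0015,0.1,0,0,-7.9],[-0.015,-0.0015,0.16,0,0,-7.9],[-0.015,-0.0015,0.185,0,0,-7.9],[-0.015,-0.0015,0.185,0,0,-7.9]]
  ],
  "jaw": 0.73
}}

```text
t: 3.2
tcp_pos: [392.6, -338.9, 65.5]
tool_rot: [-0.07, 0.998, 0.001, -0.001]
ft_force: [0.2, -0.1, 0.4]
width: 0.729
finger_force: 0.0
```

Emit:
{"method": "drive_tool", "body": {
  "steps": [
    [[0,0,0.02,0,0,0],[0,0,0.04,0,0,0],[0,0,0.055,0,0,0],[0,0,0.058,0,0,0]]
  ]
}}

```text
t: 3.7
tcp_pos: [393.5, -340.9, 9.2]
tool_rot: [-0.07, 0.998, -0.0, 0.0]
ft_force: [0.8, -0.6, 1.0]
width: 0.73
finger_force: 0.0
```

Emit:
{"method": "drive_tool", "body": {
  "steps": [
    [[0,0,0,0,0,0],[0,0,0,0,0,0],[0,0,0,0,0,0],[0,0,0,0,0,0],[0,0,0,0,0,0]]
  ],
  "jaw": 0,
  "grip_force": 70
}}

```text
t: 4.32
tcp_pos: [393.5, -341.4, 9.7]
tool_rot: [-0.069, 0.998, -0.001, 0.001]
ft_force: [1.3, 3.9, 8.6]
width: 0.529
finger_force: 73.3
```

Emit:
{"method": "drive_tool", "body": {
  "steps": [
    [[0,0,-0.04,0,0,0],[0,0,-0.1,0,0,0],[-0.008,0.045,-0.135,0,0,0],[-0.018,0.1,-0.15,0,0,0],[-0.028,0.155,-0.15,0,0,0]]
  ]
}}

```text
t: 4.95
tcp_pos: [399.4, -182.6, 159.9]
tool_rot: [-0.069, 0.998, -0.001, 0.001]
ft_force: [1.3, 0.8, -8.1]
width: 0.529
finger_force: 76.5
```

Emit:
{"method": "drive_tool", "body": {
  "steps": [
    [[-0.01,0.058,0,0,0,1],[-0.02,0.115,0,0,0,2],[-0.03,0.17,0,0,0,2.8],[-0.04,0.225,0,0,0,3.5],[-0.05,0.28,0,0,0,3.8]]
  ]
}}

```text
t: 5.58
tcp_pos: [409.6, 102.2, 158.9]
tool_rot: [-0.036, 0.999, -0.0, 0.0]
ft_force: [1.7, -0.1, -7.5]
width: 0.528
finger_force: 76.5
```

Emit:
{"method": "drive_tool", "body": {
  "steps": [
    [[0,0.035,0,0,0,0],[0,0.045,0,0,0,0],[0,0.045,0,0,0,0],[0,0.045,0,0,0,0]]
  ]
}}

```text
t: 6.08
tcp_pos: [407.0, 144.4, 158.4]
tool_rot: [-0.035, 0.999, -0.0, 0.0]
ft_force: [-0.1, -0.9, -7.4]
width: 0.529
finger_force: 76.3
```

```bash
python3 - <<'E'
from h import *
o=manip.observe(); print(o["t"],o["tcp_pos"],o["tool_rot"],o["width"])
im=manip.get_image("wrist")[:,:,::-1]; cv2.imwrite("pics/w3.png",im)
r=R.from_quat(o["tool_rot"]).as_matrix(); d=np.array([412.3,152.9,o["tcp_pos"][2]])-o["tcp_pos"]; print("tool shift",r.T@d,"yaw y",np.degrees(np.arctan2(r[1,1],r[0,1])))
E
```

```text
6.075 [406.95398007 144.38346887 158.40025696] [-3.54661569e-02  9.99370868e-01 -1.40039535e-04  1.16515565e-05] 0.5289770167937616
tool shift [-5.93628819e+00  8.11613881e+00 -2.19915848e-03] yaw y 94.06497463723983
```

View pics/w3.png

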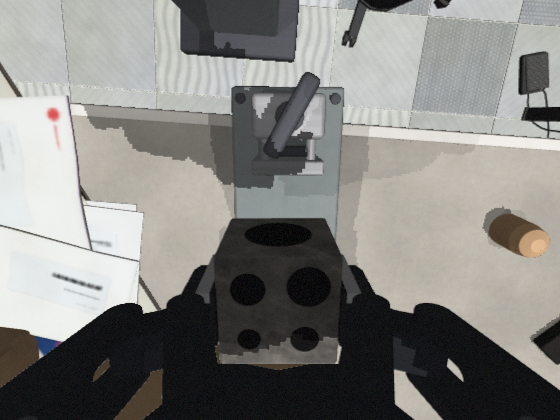

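The block is held square: its front top edge is at about (218,250)–(338,248), and the jig is straight below at (287,130). A quick check of the block's offset in the hand.

```bash
python3 - <<'E'
from h import *
c=manip.camera_info("wrist"); o=manip.observe(); r=R.from_quat(o["tool_rot"]).as_matrix()
for p in [(218,250),(338,248),(217,362),(340,362)]: print((r.T@(onz(c,p,195)-o["tcp_pos"])).round(1))
for p in [(233,87),(343,87)]: print("plate",onz(c,p,8).round(1))
E
```

```text
[ 26.4 -20.9 -36.6]
[ 27.1  20.6 -36.6]
[-20.4 -23.7 -36.6]
[-20.4  23.8 -36.6]
plate [316.8 100.5   8. ]
plate [310.3 191.9   8. ]
```

```bash
python3 - <<'E'
from h import *
c=manip.camera_info("wrist"); o=manip.observe(); r=R.from_quat(o["tool_rot"]).as_matrix()
obj=[];
for x,y,z in [(23,-23,-36.6),(23,23,-36.6),(-23,-23,-36.6),(-23,23,-36.6),(23,-23,9.4),(23,23,9.4)]:
    obj.append((x,y,z)); print((x,y,z),proj(c,o["tcp_pos"]+r@np.array([x,y,z])).round(0))
img=np.float32([(218,250),(338,248),(217,362),(340,362),(231,218),(327,218)])
# pose from corners, object = cube about own centre in tool-like axes
ob=np.float32(obj)-np.float32([0,0,-13.6])
ok,rv,tv=cv2.solvePnP(ob,img,np.array(c["mtx"]),None)
F=np.diag([1,-1,-1]); Rc=R.from_quat(c["orientation"]).as_matrix()
Rw=Rc@F@cv2.Rodrigues(rv)[0]; T=Rc@F@tv.ravel()+c["xyz"]
print("centre in tool",(r.T@(T-o["tcp_pos"])).round(1),"rot in tool deg",np.degrees(R.from_matrix(r.T@Rw).as_rotvec()).round(1))
im=cv2.imread("pics/w3.png")[190:390,190:370]
cv2.imwrite("pics/c4.png",cv2.resize(cv2.convertScaleAbs(im,alpha=1.8),None,fx=3,fy=3,interpolation=2))
E
```

```text
(23, -23, -36.6) [213. 259.]
(23, 23, -36.6) [344. 259.]
(-23, -23, -36.6) [219. 368.]
(-23, 23, -36.6) [338. 368.]
(23, -23, 9.4) [231. 219.]
(23, 23, 9.4) [326. 219.]
centre in tool [  0.4   0.2 -11.2] rot in tool deg [-0.7 -4.3 -0.5]
```

View pics/c4.png

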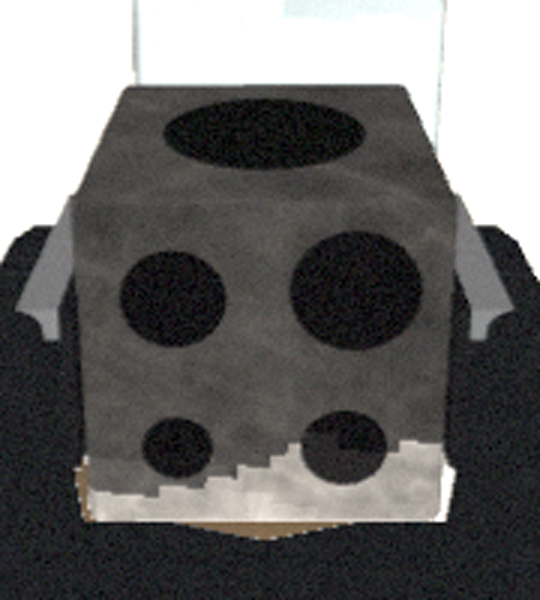

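The enlarged crop shows the block level, with its top corners at full-image (214,256), (343,256), (219,363) and (337,363). That is within about 2 mm of an untilted cube centred in the hand. Placing it.

Emit:
{"method": "drive_tool", "body": {
  "steps": [
    [[-0.007,0.008,0.0,0,0,0],[-0.007,0.008,0.04,0,0,0],[-0.007,0.008,0.08,0,0,0],[-0.007,0.008,0.095,0,0,0],[-0.007,0.008,0.095,0,0,0]]
  ]
}}

```text
t: 6.75
tcp_pos: [413.2, 153.6, 62.5]
tool_rot: [-0.036, 0.999, -0.0, -0.001]
ft_force: [-0.2, -0.5, -7.3]
width: 0.53
finger_force: 76.0
```

Emit:
{"method": "drive_tool", "body": {
  "steps": [
    [[0,0,0.013,0,0,0],[0,0,0.026,0,0,0],[0,0,0.036,0,0,0],[0,0,0.042,0,0,0],[0,0,0.043,0,0,0]]
  ]
}}

```text
t: 7.38
tcp_pos: [413.2, 153.7, 20.0]
tool_rot: [-0.036, 0.999, -0.0, -0.0]
ft_force: [-0.0, 0.5, -6.6]
width: 0.529
finger_force: 76.4
```

Emit:
{"method": "drive_tool", "body": {
  "steps": [
    [[0,0,0.001,0,0,0],[0,0,0.002,0,0,0],[0,0,0.0025,0,0,0],[0,0,0.0025,0,0,0]]
  ]
}}

```text
t: 7.88
tcp_pos: [413.4, 153.7, 17.8]
tool_rot: [-0.036, 0.999, 0.0, 0.0]
ft_force: [0.0, -0.1, -7.7]
width: 0.527
finger_force: 76.4
```

Emit:
{"method": "drive_tool", "body": {
  "steps": [
    [[0,0,0.0007,0,0,0],[0,0,0.0014,0,0,0],[0,0,0.002,0,0,0],[0,0,0.002,0,0,0]]
  ]
}}

```text
t: 8.38
tcp_pos: [413.4, 153.7, 17.6]
tool_rot: [-0.036, 0.999, 0.0, 0.001]
ft_force: [-14.5, -2.4, 44.9]
width: 0.534
finger_force: 82.9
```

Emit:
{"method": "drive_tool", "body": {
  "steps": [
    [[0,0,-0.0015,0,0,0],[0,0,-0.0017,0,0,0]]
  ]
}}

```text
t: 8.62
tcp_pos: [413.5, 153.7, 17.7]
tool_rot: [-0.036, 0.999, 0.0, 0.0]
ft_force: [-1.3, 0.4, 1.2]
width: 0.526
finger_force: 77.8
```

Emit:
{"method": "drive_tool", "body": {
  "steps": [
    [[0,0,0,0,0,0],[0,0,0,0,0,0],[0,0,0,0,0,0],[0,0,0,0,0,0]]
  ],
  "jaw": 0.75
}}

```text
t: 9.12
tcp_pos: [413.4, 153.7, 17.5]
tool_rot: [-0.036, 0.999, 0.0, 0.0]
ft_force: [-0.3, -0.5, -0.3]
width: 0.751
finger_force: 0.0
```

Emit:
{"method": "drive_tool", "body": {
  "steps": [
    [[0,0,-0.03,0,0,0],[0,0,-0.08,0,0,0],[0,0,-0.14,0,0,0],[0.02,0,-0.18,0,0,0],[0.055,-0.003,-0.2,0,0,0]]
  ]
}}

```text
t: 9.75
tcp_pos: [359.2, 146.8, 219.4]
tool_rot: [-0.036, 0.999, 0.0, 0.001]
ft_force: [-0.2, 1.0, -0.1]
width: 0.755
finger_force: 0.0
```

```bash
python3 - <<'E'
from h import *
import json
c=manip.camera_info("wrist"); im=manip.get_image("wrist")[:,:,::-1].copy(); cv2.imwrite("pics/w4.png",im)
o=manip.observe(); print(o["t"],o["tcp_pos"],o["q"].round(2))
json.dump({k:np.array(v).tolist() for k,v in c.items()},open("w4.json","w"))
u=proj(c,[375,150,30]).astype(int); x,y=max(u[0]-80,0),max(u[1]-90,0); print(x,y)
cv2.imwrite("pics/c5.png",cv2.resize(im[y:y+180,x:x+160],None,fx=3,fy=3,interpolation=2))
E
```

```text
9.8 [355.23227603 146.39278459 220.70059605] [ 0.18  0.02 -0.37  1.17  0.    0.11]
199 111
```

View pics/c5.png

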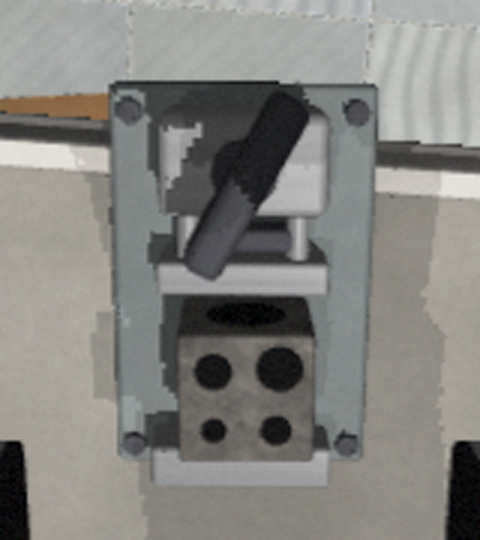

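The crop shows the block standing square on the bed between fence and jaw. The T-bar runs from (203,272) to (289,103) in the crop. I compute the bar pose.

```bash
python3 - <<'E'
from h import *
import json
c=json.load(open("w4.json")); f=lambda p:onz(c,(p[0]/3+199,p[1]/3+111),90)[:2]
P=np.array([f(p) for p in [(270,95),(307,112),(220,278),(187,265)]]); a=(P[0]+P[1])/2;b=(P[2]+P[3])/2
d=a-b; print(P.round(1).tolist(),"c",(a+b)/2,"len",np.hypot(*d),"ang",np.degrees(np.arctan2(d[1],d[0])))
o=manip.observe(); r=R.from_quat(o["tool_rot"]).as_matrix(); print(r.T@(np.array([337,147.7,59])-o["tcp_pos"]),np.degrees(np.arctan2(r[1,1],r[0,1])))
E
```

```text
[[309.8, 152.4], [313.6, 162.8], [361.9, 142.4], [358.7, 132.8]] c [336.01020279 147.60555932] len 52.52216652370027 ang 157.6285713705725
[ 18.39780351   2.58893423 161.66640254] 94.15099416127963
```

Emit:
{"method": "drive_tool", "body": {
  "steps": [
    [[0.019,0.0025,0.0,0,0,9],[0.019,0.0025,0.03,0,0,18],[0.019,0.0025,0.07,0,0,27],[0.019,0.0025,0.1,0,0,27],[0.019,0.0025,0.11,0,0,27]]
  ],
  "jaw": 0.65
}}

```text
t: 10.42
tcp_pos: [338.6, 147.7, 106.3]
tool_rot: [0.198, 0.98, -0.0, -0.001]
ft_force: [-0.5, -0.4, -0.4]
width: 0.653
finger_force: 0.0
```

Emit:
{"method": "drive_tool", "body": {
  "steps": [
    [[0,0,0.015,0,0,0],[0,0,0.03,0,0,0],[0,0,0.042,0,0,0],[0,0,0.046,0,0,0],[0,0,0.046,0,0,0]]
  ]
}}

```text
t: 11.05
tcp_pos: [339.9, 148.0, 61.9]
tool_rot: [0.198, 0.98, 0.0, 0.0]
ft_force: [0.2, 0.4, -0.4]
width: 0.653
finger_force: 0.0
```

Emit:
{"method": "drive_tool", "body": {
  "steps": [
    [[0.003,-0.0015,-0.002,0,0,0],[0.003,-0.0015,-0.002,0,0,0]]
  ]
}}

```text
t: 11.3
tcp_pos: [336.2, 147.7, 64.0]
tool_rot: [0.198, 0.98, 0.0, 0.0]
ft_force: [0.4, 0.1, -0.2]
width: 0.651
finger_force: 0.0
```

Emit:
{"method": "drive_tool", "body": {
  "steps": [
    [[0,0,0,0,0,0],[0,0,0,0,0,0],[0,0,0,0,0,0],[0,0,0,0,0,0],[0,0,0,0,0,0]]
  ],
  "jaw": 0,
  "grip_force": 50
}}

```text
t: 11.92
tcp_pos: [336.4, 147.5, 63.6]
tool_rot: [0.198, 0.98, -0.0, 0.0]
ft_force: [-0.9, -2.4, 5.2]
width: 0.13
finger_force: 48.8
```

Emit:
{"method": "drive_tool", "body": {
  "steps": [
    [[0,0,0,0,0,8],[0,0,0,0,0,16],[0,0,0,0,0,24],[0,0,0,0,0,32],[0,0,0,0,0,40]]
  ]
}}

```text
t: 12.55
tcp_pos: [336.5, 147.7, 63.6]
tool_rot: [0.523, 0.852, 0.0, 0.0]
ft_force: [0.2, -1.2, 3.4]
width: 0.131
finger_force: 48.7
```

Emit:
{"method": "drive_tool", "body": {
  "steps": [
    [[0,0,0,0,0,5],[0,0,0,0,0,10],[0,0,0,0,0,14],[0,0,0,0,0,18],[0,0,0,0,0,18]]
  ]
}}

```text
t: 13.18
tcp_pos: [336.6, 147.7, 63.6]
tool_rot: [0.649, 0.761, 0.0, 0.0]
ft_force: [1.3, 0.8, 4.0]
width: 0.131
finger_force: 48.8
```

```bash
cat > s.py <<'E'
from h import *
o=manip.observe(); r=R.from_quat(o["tool_rot"]).as_matrix(); print(o["t"],o["tcp_pos"],o["ft_torque"],o["ft_force"],o["width"],"tool x ang",np.degrees(np.arctan2(r[1,0],r[0,0])))
E
python3 s.py
```

```text
13.175 [336.62852085 147.70376606  63.62528519] [-0.06058999 -0.29660665 -0.06565475] [1.31519688 0.83912763 4.01357046] 0.13092675164210962 tool x ang 99.13544173316798
```

Emit:
{"method": "drive_tool", "body": {
  "steps": [
    [[0,0,0,0,0,2.5],[0,0,0,0,0,5],[0,0,0,0,0,6],[0,0,0,0,0,6]]
  ]
}}

```text
t: 13.68
tcp_pos: [336.7, 147.7, 63.6]
tool_rot: [0.687, 0.727, 0.0, 0.0]
ft_force: [3.3, -0.5, 4.8]
width: 0.13
finger_force: 49.1
```

```bash
python3 s.py
```

```text
13.675 [336.65314389 147.73691843  63.62923251] [-0.06031248 -0.58829199  0.68756253] [ 3.28010118 -0.499777    4.76465278] 0.12985761760982667 tool x ang 93.21309595992481
```

Emit:
{"method": "drive_tool", "body": {
  "steps": [
    [[0,0,0,0,0,1.5],[0,0,0,0,0,3],[0,0,0,0,0,3],[0,0,0,0,0,3]]
  ],
  "grip_force": 80
}}

```text
t: 14.18
tcp_pos: [336.7, 147.7, 63.7]
tool_rot: [0.705, 0.709, 0.0, 0.0]
ft_force: [2.1, -0.7, 7.2]
width: 0.127
finger_force: 96.5
```

```bash
python3 s.py
```

```text
14.175 [336.66893167 147.74919807  63.73760191] [-0.2899862  -0.44388373  2.15763486] [ 2.14607722 -0.72248168  7.19083756] 0.12666893140169042 tool x ang 90.30599174705206
```

Emit:
{"method": "drive_tool", "body": {
  "steps": [
    [[0,0,0,0,0,-1.5],[0,0,0,0,0,-1.5]]
  ]
}}

```text
t: 14.42
tcp_pos: [336.7, 147.7, 63.7]
tool_rot: [0.696, 0.718, 0.0, 0.0]
ft_force: [2.0, -1.2, 6.9]
width: 0.129
finger_force: 84.9
```

Emit:
{"method": "drive_tool", "body": {
  "steps": [
    [[0,0,0,0,0,0],[0,0,0,0,0,0],[0,0,0,0,0,0],[0,0,0,0,0,0]]
  ],
  "jaw": 0.6
}}

```text
t: 14.92
tcp_pos: [336.1, 147.6, 63.4]
tool_rot: [0.697, 0.717, -0.0, -0.0]
ft_force: [0.1, -0.3, -0.4]
width: 0.597
finger_force: 0.0
```

Emit:
{"method": "drive_tool", "body": {
  "steps": [
    [[0,0,-0.03,0,0,0],[0,0,-0.08,0,0,0],[0,0,-0.14,0,0,-10],[0,0,-0.19,0,0,-20],[0,0,-0.19,0,0,-20]]
  ]
}}

```text
t: 15.55
tcp_pos: [337.6, 147.9, 256.3]
tool_rot: [0.561, 0.828, 0.002, 0.002]
ft_force: [0.2, 0.5, -1.2]
width: 0.6
finger_force: 0.0
```

```bash
python3 s.py; python3 - <<'E'
from h import *
c=manip.camera_info("wrist"); im=manip.get_image("wrist")[:,:,::-1]; t=manip.get_image("top")[:,:,::-1]
cv2.imwrite("pics/w5.png",np.hstack([cv2.resize(im,(480,360)),cv2.resize(t[180:250,215:277],None,fx=5,fy=5,interpolation=2)[:,:310][:350].copy() if 0 else cv2.resize(t[185:245,225:277],(312,360),interpolation=2)]))
E
```

```text
15.55 [337.59384318 147.92665893 256.33397717] [ 0.03054523  0.02565473 -0.0002582 ] [ 0.15778735  0.45683762 -1.22844956] 0.6002904570131948 tool x ang 111.7516139156868
```

View pics/w5.png

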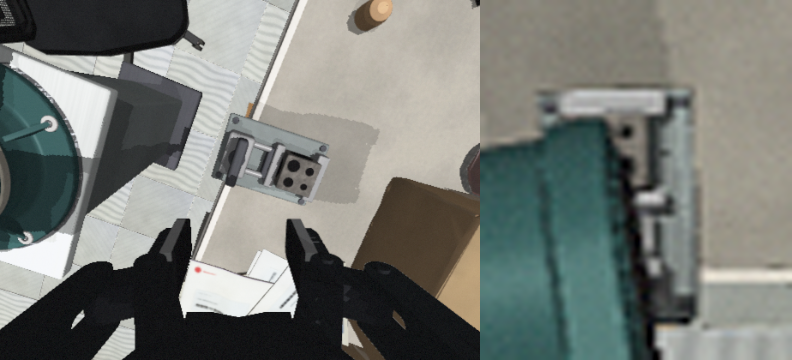

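The final view shows the block at (300,172) pressed between the jaw and the fence, and the T-bar at (235,160) parallel to the jaw. The gripper is clear, so I hand in.

```bash
python3 -c "
from plant import manip
print(manip.job_done())"
```

```text
the job is handed in; nothing more can be done
None
```

The larger dapping block is clamped in the jig, the screw is turned clockwise to its dead stop with the T-bar parallel to the jaw, and the gripper is released and clear; I handed the job in at about 16 s, and no verdict was returned.

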